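# Release the bench vise and take out the drilled bee-hotel block

## Robot

A 6-joint arm with a two-finger parallel gripper is mounted at the origin on the work surface. World frame = base frame: x ahead of the robot, y to its left, z up, the work surface at z = 0. Lengths are in m, angles in rad, forces in N, time in s.
With the tool pointing down it reaches from about 0.35 to 0.975 m from the base axis. Payload 7.1 kg.
Tool frame: the origin (TCP) lies between the finger pads; the fingertips stand 11 mm ahead of it and the grasp point (between the pads) lies 8 mm behind it (ctrl.tcp_to_tips is the z of the fingertips in the tool frame, in m); z points along the fingers, y is the line along which they close (so a half turn about z gives the same grasp; the last joint's range is limited). The gripper opens to 88 mm and grips with 3 to 60 N. Pads are 20 mm wide; open, the fingers measure 115 mm over their backs; the gripper's body (75 mm by 178 mm) begins 61 mm behind the grasp point.
Start: joints at [-1.168, 0.423, 1.63, -0, 1.089, -0.019], TCP at [0.256, -0.57, 0.234] pointing down, gripper open.
Joint ranges: [-3, 3], [-0.9, 2.11], [0.09, 2.58], [-1.31, 4.45], [0.11, 2.69], [-2.54, 2.54]. Speed limits (rad/s): [2.39, 2.39, 3.01, 3.14, 3.14, 3.14].

## Interface

Orientations are given as a 3x3 rotation matrix whose columns are the frame's x, y, z axes.
In Python, from cell import ctrl gives the robot as it stands. The module is installed in compiled form; this text tells all that it offers.
- The arm moves only by the tool arm_command, never from a script. Its argument "moves" is a list of rows, each a list of 5 numbers: the shift along the tool's x, y, z normalised to -1 to 1, where 1 is 0.1 m, then the turn about the tool's z normalised to -1 to 1, where 1 is 0.5 rad, then the opening, from 0 (shut) to 1 (fully open). A call has 1 to 20 rows; each row shifts and turns the commanded pose from where the row before left it, along the tool's axes as they then stand; what a row does not reach is not made up. A row lasts 1/12 s, in which the tool goes at most 41.7 mm and 7.16 degrees, less where a joint would pass 70% of its speed; a pose out of reach is approached as far as the arm can. A call with a number of a shift or a turn outside -1 to 1 is refused whole. A call with a gripper value outside its range is refused whole. The fingers move at their own pace and stop on an object; "squeeze" is the grip in N (left out, the last holds). Time passes only in rows, so rows that do not move let the fingers close. It gives the time, the measured TCP pose, the force, the opening and the grip force at its end, in the units of the state.
- ctrl.state(): the state, without advancing time (a new reading comes with each control period).
- ctrl.snapshot(name): name is "scene" or "side" or "wrist"; returns a dict with "frame" (384x512x3 uint8, red, green, blue), "camera_matrix" (3x3 intrinsics, pixels), "R" (3x3) and "t" (3): a world point X has camera coordinates R X + t. Camera axes: x right, y down, z forward; pixel columns grow to the right and rows downward; lengths in m; the calibration is good to about 2 mm. A picture is of the moment at which its call begins. There is no depth.
- ctrl.sign_off(): hands the job in; it is judged then, once.
The state is a dict: "t": time; "joint_positions": joint angles; "qd": joint speeds; "effort": joint torques, N m; "eef_pos": TCP position; "tcp_rot": TCP orientation; "force": force on the tool from outside, world axes, zero at the start; "wrist_torque": the same for the moment, N m; "opening": finger opening in m; "finger_force": force on a finger pad.
Only numpy, scipy, OpenCV 4.12 (cv2) and the standard library are available. Lean on these libraries where they do the work, as an engineer would, in place of code of your own. Each camera call takes 0.05 s, during which the arm holds its last target. There are 200 camera calls.

## Task

The bee-hotel block in the potting-counter vise is drilled and ready. Slide the vise's yellow lock grip all the way to its stop to free the jaw, slide the jaw fully open, then lift the block out and set it down gently in the white tray, standing with its drilled face up. Do not let the block topple, leave the vise unlocked and open, and leave the other things on the counter where they are.

Things in the scene. Friction and masses are not known exactly. Their poses are not given: they have to be found in the camera images.
- vise: Blue cast bench vise, bolted down, immovable. Origin on the counter under its bed; x points across the vise, roughly away from the robot; y along it, from the sliding jaw to the fixed jaw; z up. Bed (mm): x -60 to 70, y -160 to 145, top at z = 30; four bolted lugs, 12 mm high, reach out to x = -89 and 99. All vise sizes and points use this frame.
- fixed_jaw (a point): Top middle of the fixed jaw's inner face, at x = 0, y = 113, z = 87 mm in the vise frame. The fixed jaw is an upright 120 mm wide in x with a dark wooden cheek, at the vise's +y end, 32 mm thick.
- jaw_top (a point): Top middle of the sliding jaw, an upright 120 mm wide in x and 30 mm thick in y, top 88 mm above the counter. Shut: x = 0, y = 2 mm in the vise frame, cheek at y = 17, rear side at y = -13. Behind it its flat carriage (top 60 mm above the counter, x from -60 to 43) runs on to y = -107 when shut and carries the lock slide and the bar handle.
- lock_rail (a point): Top of the toothed steel lock rail beside the carriage, fixed to the vise's bed: x from 46 to 70, y from -160 to -8 mm in the vise frame, top 68 mm above the counter. When locked, the end of the lock slide's steel strip stands between two of its teeth.
- lock (a joint): Travel of the lock slide in m: 0 = locked, 0.040 = unlocked, against its end stop. It grows as the yellow grip slides along the vise's -x (across the vise, roughly towards the robot, away from the toothed rail). It rides on the sliding jaw, needs about 4 N and stays where it is left. Below about 0.026 it blocks the jaw.
- lock_grip (a point): Centre of the top of the yellow lock grip, an upright block 24 mm in the vise's x, 32 mm in its y, 30 mm tall, top 96 mm above the counter. Locked: x = 8, y = -38 mm in the vise frame. In y it is 9 mm from the jaw's rear side and 39 mm from the handle bar. At its +x side there is free room above the steel strip (its top 66 mm above the counter) and the rail.
- jaw (a joint): Opening of the sliding jaw in m: 0 = shut on the block, 0.050 = fully open against its stop. It grows as the jaw slides along the vise's -y, away from the fixed jaw. It needs about 5 N once unlocked and stays where it is left.
- jaw_handle (a point): Middle of the steel bar handle across the tail of the sliding jaw: a round bar, 12 mm in diameter, 80 mm long in the vise's x, on two end posts. Its centre line is 94 mm above the counter, 34 mm above the carriage's top, so fingers from above can hook or pinch it. Shut: x = -8, y = -99 mm in the vise frame.
- block: Loose pale wooden bee-hotel block, 15 dark drilled holes in its top; 62 mm in its x, 95 in its y, 95 tall, about 0.3 kg. Origin at the centre of its underside, z up through the drilled face. It starts on the vise's bed (30 mm above the counter) between the jaws, axes along the vise's; its two sides 62 mm apart are free for the fingers.
- tray: Shallow white wooden tray, fixed, 170 x 170 mm outside, walls 6 mm thick and 30 mm high, floor 6 mm thick, empty. Origin at the centre of its underside, on the counter.
- watering_can: Red plastic watering can, bystander: body 148 mm in diameter and 150 mm tall, handle to 204 mm, spout along its +x to about 190 mm from its origin, which is the centre of its underside.
- bucket: Small galvanised bucket, bystander: 132 mm across the rim, 116 mm tall, origin at the centre of its underside.
- pot: Green ceramic pot, bystander: 122 mm across the rim, 104 mm tall, origin at the centre of its underside.
- dibber: Stainless dibber with a dark wooden T-handle lying on the counter, bystander: 270 mm long along its x (point at +x), 22 mm thick, handle 100 mm wide. Origin on the counter under the shaft.
There are look-alikes about, which are no part of the job. What is meant by the block is not green, and is the smaller of those in its own colour. There is more than one size of the tray; the job needs the larger.

How it is judged:
On the way, in this order (a step that is already met when the one before it is completed fails the run):
1. the lock grip has been slid to its end stop (value of joint lock above 0.036 m), for 0.2 s.
2. the jaw has been slid fully open, the block still standing on the bed of the vise (value of joint jaw above 0.045 m and z of block in the frame of vise below 0.04 m and angle between block's own z axis and vertical below 0.15 rad), for 0.2 s.
3. the block has been lifted clear of the jaws (z of block in the frame of vise above 0.09 m), for 0.1 s.
At the end, for the whole second after the job is handed in: The lock grip is within 4 mm of its end stop and the jaw within 5 mm of fully open; the block stands at rest on the floor of the tray (its underside within 6 mm of the floor, its centre within 60 mm of the tray's centre in both directions), drilled face up within 0.1 rad (value of joint lock above 0.036 m and value of joint jaw above 0.045 m and x of block in the frame of tray between -0.06 and 0.06 m and y of block in the frame of tray between -0.06 and 0.06 m and z of block in the frame of tray below 0.012 m and angle between block's own z axis and vertical below 0.1 rad and linear speed of block below 0.02 m/s); the robot touches nothing.
It fails at once if the block is toppled (tilted more than 0.5 rad) (angle between block's own z axis and vertical above 0.5 rad).
It fails at once if the block is dropped into the tray (faster than 0.5 m/s within 30 mm of its floor) (linear speed of block above 0.5 m/s and z of block in the frame of tray below 0.036 m and horizontal distance between block and tray below 0.1 m).
It fails at once if the watering can, bucket, pot or dibber is shifted by more than 30 mm (distance of any of watering_can, bucket, pot, dibber from where it was at the start of the episode above 0.03 m).
It also fails if it takes over 61 s, if anything falls off the work surface, if the arm or the gripper's body presses on something with over 40 N, if the wrist force passes 120 N, or if a joint passes its speed limit or range.

## Working session

There is one attempt and no reset: what is moved stays moved. The work goes in short steps, Python scripts to look and compute and a tool call to move; the robot and the scene stay as the last step left them, time stands still between calls to the robot, and variables do not carry over. Pictures are saved under pics/ and viewed, at most 10 in all, crops included, and the job is handed in when it is done.

Besides the shell and the picture viewer there is one more tool, called after "Request:" as name(argument=value, ...) on one line, values as JSON. arm_command: Moves the arm, as the interface text tells. Its arguments: {"type":"object","properties":{"moves":{"type":"array","items":{"type":"array","items":{"type":"number"}}},"squeeze":{"type":"number"}},"required":["moves"]}

```bash
mkdir -p pics; cat > h.py <<'E'
import numpy as np, cv2
from cell import ctrl
def snap(n,f):
    s=ctrl.snapshot(n); cv2.imwrite('pics/'+f,cv2.cvtColor(s['frame'],cv2.COLOR_RGB2BGR)); np.savez('pics/'+f+'.npz',**{k:np.array(v) for k,v in s.items()}); return s
def ray(s,uv):
    K,R,t=[np.array(s[k]) for k in('camera_matrix','R','t')]
    d=R.T@np.linalg.inv(K)@np.array([uv[0],uv[1],1.]); return -R.T@t,d
def onz(s,uv,z):
    c,d=ray(s,uv); return c+d*(z-c[2])/d[2]
def proj(s,X):
    p=np.array(s['camera_matrix'])@(np.array(s['R'])@np.array(X)+np.array(s['t'])); return p[:2]/p[2]
E
python3 - <<'E'
from h import *
a=snap('scene','a.png');b=snap('side','b.png');c=snap('wrist','c.png')
x=np.vstack([np.hstack([a['frame'],b['frame']])])
cv2.imwrite('pics/a2.png',cv2.cvtColor(cv2.resize(a['frame'],(800,600)),cv2.COLOR_RGB2BGR))
cv2.imwrite('pics/b2.png',cv2.cvtColor(cv2.resize(b['frame'],(800,600)),cv2.COLOR_RGB2BGR))
for s in(a,b,c): print(ray(s,(256,192)))
s=ctrl.state();print(s['t'],s['eef_pos'],s['tcp_rot'],s['opening'],ctrl.tcp_to_tips)
E
```

```text
(array([1.57641633, 0.87557416, 1.10453787]), array([-0.58527234, -0.52993991, -0.6139258 ]))
(array([0.2843079, 0.6919849, 0.9118808]), array([ 0.23153017, -0.64384188, -0.72933888]))
(array([ 0.31889983, -0.54075042,  0.3845538 ]), array([-0.24089613, -0.10888964, -0.96454371]))
0.15 [ 0.25574728 -0.56985589  0.23310664] [[ 9.12363175e-01  4.09381546e-01 -4.32271272e-04]
 [ 4.09381774e-01 -9.12362610e-01  1.01520787e-03]
 [ 2.12192193e-05 -1.10320225e-03 -9.99999391e-01]] 0.0875959692274367 0.011
```

View pics/a2.png

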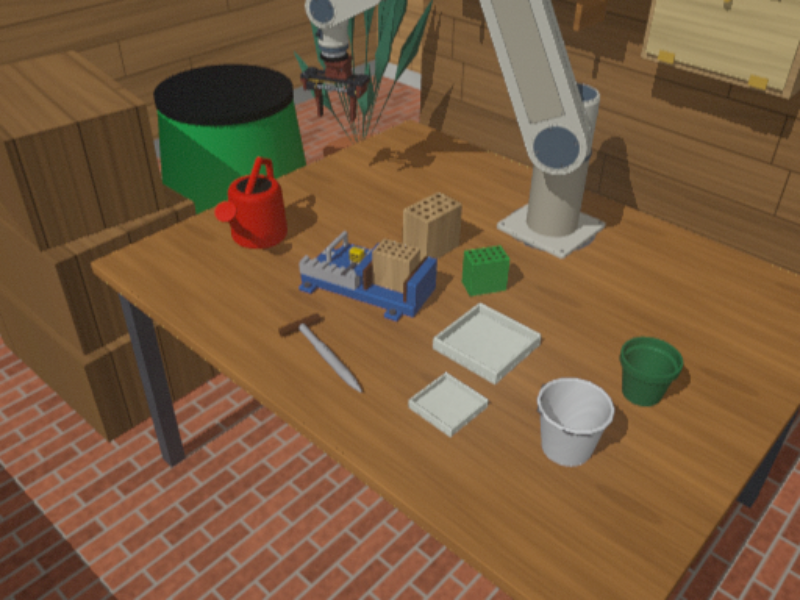

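View pics/b2.png

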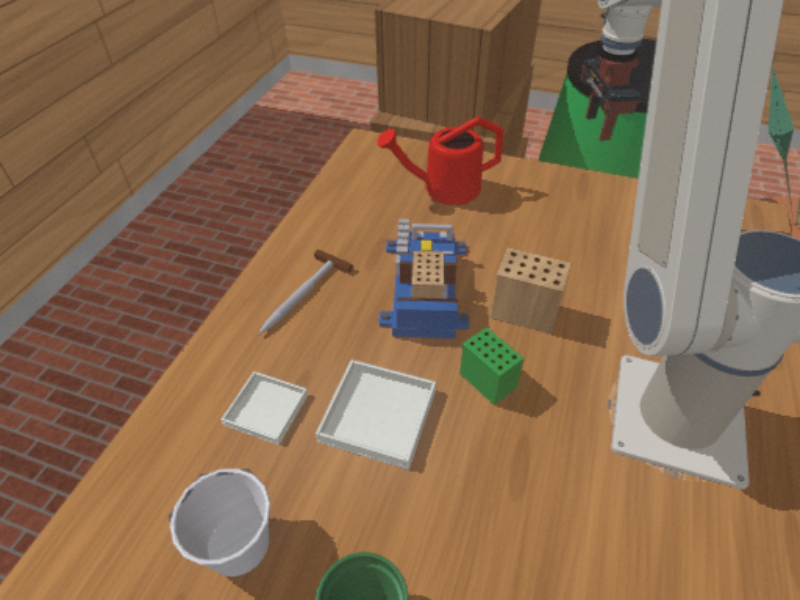

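Side view (800x600): the candidates for the block are the tan block in the vise (430,270), a bigger tan block (530,288) and a green one (490,365). I choose the one in the vise. The trays are at (377,413), large, and (265,407), small, so I choose the large one. Next is a close crop.

```bash
python3 - <<'E'
from h import *
L=lambda f:{k:v for k,v in np.load('pics/'+f+'.npz').items()}
a=L('a.png');b=L('b.png')
ca=b['frame'][130:230,235:315]; cb=a['frame'][140:210,185:290]
A=cv2.resize(ca,(480,600),interpolation=cv2.INTER_NEAREST)
cv2.imwrite('pics/crop.png',A[:,:,::-1])
for n,s in(('scene',a),('side',b)):
    f=s['frame'].astype(int); hsv=cv2.cvtColor(s['frame'],cv2.COLOR_RGB2HSV)
    m=cv2.inRange(hsv,(25,150,120),(35,255,255))
    k,_,st,ce=cv2.connectedComponentsWithStats(m)
    for i in range(1,k):
        if st[i][4]>15: print(n,'yel',st[i],ce[i],onz(s,ce[i],.09))
    m=cv2.inRange(hsv,(0,0,150),(180,45,255))
    cs,_=cv2.findContours(m,cv2.RETR_EXTERNAL,cv2.CHAIN_APPROX_NONE)
    for c in cs:
        if cv2.contourArea(c)>500:
            p=np.array([onz(s,q[0],.03)[:2] for q in c],np.float32); r=cv2.minAreaRect(p); print(n,'tray?',cv2.boundingRect(c),np.round(r[0],4),np.round(r[1],4),r[2])
    m=cv2.inRange(hsv,(105,120,40),(125,255,255)); 
    cs,_=cv2.findContours(m,cv2.RETR_EXTERNAL,cv2.CHAIN_APPROX_NONE)
    for c in cs:
        if cv2.contourArea(c)>100: print(n,'blue',cv2.boundingRect(c))
E
```

```text
scene yel [224 158   8   9  40] [227.6 161.5] [ 0.54625205 -0.20209836  0.09      ]
scene tray? (344, 242, 49, 56) [0.5967 0.4266] [0.2267 0.1471] 1.1887481212615967
scene tray? (262, 238, 50, 41) [0.73  0.238] [0.1198 0.1269] 88.79569244384766
scene tray? (277, 194, 69, 52) [0.5273 0.1794] [0.1966 0.1828] 1.2000826597213745
scene tray? (318, 131, 67, 34) [0.0432 0.0139] [0.2032 0.2154] 1.0770277976989746
scene tray? (307, 0, 68, 111) [-0.9123 -0.6889] [1.7515 0.2976] 42.130950927734375
scene blue (192, 165, 87, 40)
side yel [270 154   6   6  34] [272.35294118 156.5       ] [ 0.54736042 -0.2065749   0.09      ]
side tray? (109, 300, 64, 62) [0.6803 0.4382] [0.151  0.1511] 67.5014877319336
side tray? (142, 238, 54, 43) [0.712 0.239] [0.1194 0.1121] 88.43592834472656
side tray? (202, 230, 77, 66) [0.5167 0.1746] [0.1696 0.1705] 1.1189699172973633
side tray? (391, 228, 80, 82) [0.0203 0.0055] [0.1927 0.2339] 1.0578962564468384
side tray? (447, 0, 54, 209) [-0.1597 -1.1963] [1.9789 0.1032] 81.89326477050781
side tray? (399, 0, 80, 228) [ 0.0367 -1.1277] [2.0403 0.3123] 84.32776641845703
side blue (243, 177, 49, 33)
```

View pics/crop.png

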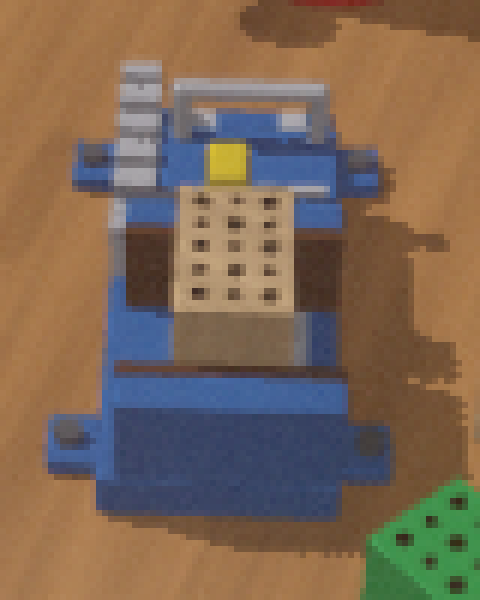

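The crop shows the pale block clamped between the dark cheeks, top corners about (175,187), (297,187), (297,312), (172,312). The yellow grip is at (228,162), the bar handle runs (178,86)–(326,90), and the rail is on the left.

```bash
python3 - <<'E'
from h import *
L=lambda f:{k:v for k,v in np.load('pics/'+f+'.npz').items()}
b=L('b.png')
P=lambda u,v,z:onz(b,(235+u/6-.5,130+v/6-.5),z)[:2]
# (u,v,z, vise xy mm)
obs=[(175,187,.125,31,17.5),(297,187,.125,-31,17.5),(297,312,.125,-31,112.5),(172,312,.125,31,112.5),
(110,407,.087,60,145),(347,411,.087,-60,145),(228,162,.096,8,-38),(178,83,.1,32,-99),(326,87,.1,-48,-99)]
W=np.array([P(*o[:3]) for o in obs]);V=np.array([o[3:] for o in obs])/1e3
Vm,Wm=V.mean(0),W.mean(0);H=(V-Vm).T@(W-Wm)
th=np.arctan2(H[0,1]-H[1,0],H[0,0]+H[1,1]);R=np.array([[np.cos(th),-np.sin(th)],[np.sin(th),np.cos(th)]])
t=Wm-R@Vm;print('yaw',np.degrees(th),'t',t);print(np.round((W-(V@R.T+t))*1e3,1).tolist())
for n,v in dict(grip=(8,-38),block=(0,65),handle=(-8,-99)).items(): print(n,R@np.array(v)/1e3+t)
print('scene yel', [np.round(proj(L('a.png'),[*(R@np.array((.008,-.038))+t),.09]),1)])
E
```

```text
yaw 16.480260298184657 t [ 0.53032898 -0.16787253]
[[1.3, 2.1], [-0.7, -1.2], [-0.2, -2.3], [-0.1, 0.5], [1.2, -0.3], [2.1, -2.5], [-3.8, 1.9], [2.7, 1.6], [-2.4, 0.3]]
grip [ 0.54878035 -0.20204191]
block [ 0.51188946 -0.10554289]
handle [ 0.55074245 -0.26507484]
scene yel [array([227.1, 161.8])]
```

Request:
arm_command(moves=[[0,0,-0.2,-0.24,1],[0,0,-0.2,-0.24,1],[0,0,-0.2,-0.24,1],[0,0,-0.1,-0.24,1],[0,0,0,-0.24,1],[0,0,0,-0.24,1],[0,0,0,-0.24,1],[0,0,0,-0.24,1],[0,0,0,-0.24,1],[0,0,0,-0.24,1],[0,0,0,-0.24,1],[0,0,0,-0.23,1]])

```text
t: 1.15
eef_pos: [0.2558, -0.57, 0.3033]
tcp_rot: [[-0.288, 0.958, -0.0], [0.958, 0.288, 0.001], [0.001, -0.0, -1.0]]
force: [0.3, 0.2, -0.0]
opening: 0.0881
finger_force: 0.0
```

```bash
cat >> h.py <<'E'
th=np.radians(16.48);Rv=np.array([[np.cos(th),-np.sin(th)],[np.sin(th),np.cos(th)]]);tv=np.array([.5303,-.1679])
def go(x,y,z):
    "tool-axis units from the measured pose to vise point mm, TCP height mm"
    s=ctrl.state();p=np.array(s['eef_pos']);R=np.array(s['tcp_rot'])
    w=np.array([*(Rv@np.array([x,y])/1e3+tv),z/1e3]); print('units',np.round(R.T@(w-p)*10,3),'yaw err deg',np.round(np.degrees(th)+0-np.degrees(np.arctan2(R[1,1],R[0,1])),2))
def where():
    s=ctrl.state();p=np.array(s['eef_pos']); print('t',s['t'],'vise xyz mm',np.round([*(Rv.T@(p[:2]-tv)*1e3),p[2]*1e3],1),'F',np.round(s['force'],1),'op',s['opening'],'ff',s['finger_force'])
E
python3 - <<'E'
from h import *
L=lambda f:{k:v for k,v in np.load('pics/'+f+'.npz').items()}
a=L('a.png');b=L('b.png')
print('can',onz(b,(291,125),0.0),'can a',onz(a,(259/1.5625,240/1.5625),0))
for u in [(503,251),(568,263),(559,288),(497,279)]:print('big',[np.round(Rv.T@(onz(b,np.array(u)/1.5625,z)[:2]-tv)*1e3) for z in(.12,.15)])
for u in [(433,195),(461,209),(433,226),(404,210)]:print('bigA',[np.round(Rv.T@(onz(a,np.array(u)/1.5625,z)[:2]-tv)*1e3) for z in(.12,.15)])
where();go(8,-38,180)
E
```

```text
can [ 0.56263389 -0.5157741   0.        ] can a [ 0.59056925 -0.52288209  0.        ]
big [array([-154.,    6.]), array([-148.,   40.])]
big [array([-281.,   37.]), array([-270.,   69.])]
big [array([-253.,  108.]), array([-243.,  138.])]
big [array([-136.,   88.]), array([-131.,  119.])]
bigA [array([-280.,   35.]), array([-232.,   55.])]
bigA [array([-248.,  127.]), array([-201.,  144.])]
bigA [array([-142.,   97.]), array([-99., 115.])]
bigA [array([-177.,    1.]), array([-132.,   23.])]
t 1.15 vise xyz mm [-377.3 -307.7  303.3] F [ 0.3  0.2 -0. ] op 0.08811985094035987 ff 0.0
units [2.679 3.865 1.235] yaw err deg -0.25
```

Request:
arm_command(moves=[[0.22,0.32,0,0,1],[0.22,0.32,0,0,1],[0.22,0.32,0,0,1],[0.22,0.32,0,0,1],[0.22,0.32,0,0,1],[0.22,0.32,0,0,1],[0.22,0.32,0,0,1],[0.22,0.32,0,0,1],[0.22,0.32,0,0,1],[0.22,0.32,0,0,1],[0.22,0.32,0,0,1],[0.22,0.32,0,0,1],[0.04,0.02,0.3,0,1],[0,0,0.3,0,1],[0,0,0,0,1],[0,0,0,0,1]])

```text
t: 2.48
eef_pos: [0.5496, -0.2036, 0.2424]
tcp_rot: [[-0.282, 0.959, -0.004], [0.959, 0.282, 0.001], [0.003, -0.003, -1.0]]
force: [-0.5, 0.3, 1.6]
opening: 0.0877
finger_force: 0.0
```

```bash
python3 - <<'E'
from h import *
s=snap('wrist','w1.png')
cv2.imwrite('pics/w1b.png',cv2.resize(s['frame'],(800,600))[:,:,::-1])
hsv=cv2.cvtColor(s['frame'],cv2.COLOR_RGB2HSV);m=cv2.inRange(hsv,(25,150,120),(35,255,255))
k,_,st,ce=cv2.connectedComponentsWithStats(m)
for i in range(1,k):
    if st[i][4]>30: print(st[i],ce[i],Rv.T@(onz(s,ce[i],.096)[:2]-tv)*1e3)
where();go(8,-38,86)
print(proj(s,[*(Rv@np.array([.008,-.038])+tv),.096]))
E
```

```text
t 2.5333 vise xyz mm [  9.1 -40.8 244.1] F [-0.1  0.5  1.3] op 0.08809348361332103 ff 0.0
units [ 0.027 -0.01   1.581] yaw err deg 0.11
[254.36191546 177.76898919]
```

View pics/w1b.png

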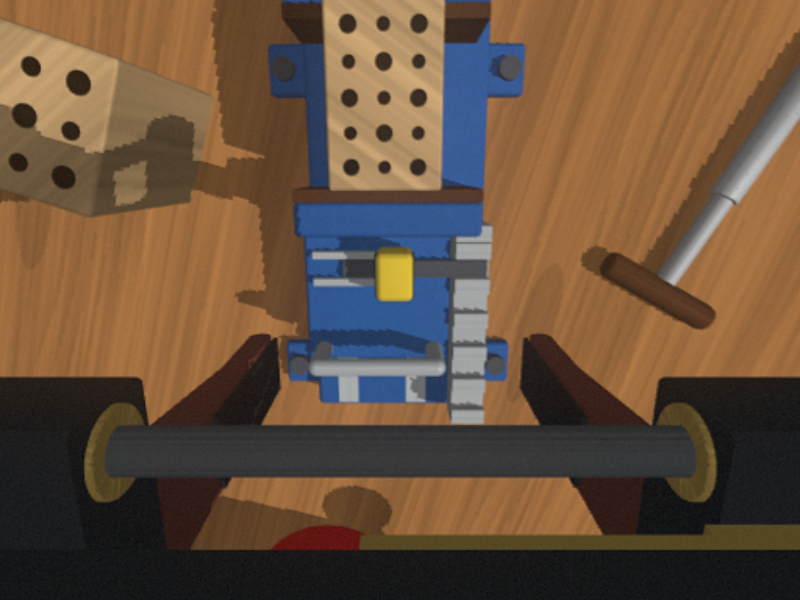

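The wrist picture shows the grip top at about (394,272), the block's near edge on row 190 from column 329 to 442, the bar on row 367 from 310 to 445, and the jaw's rear edge on row 236. I'll refine the vise pose from these.

```bash
python3 - <<'E'
from h import *
s={k:v for k,v in np.load('pics/w1.png.npz').items()}
for n,u,z,v in [('grip',(394.5,270),.096,(8,-38)),('grip front',(394,248),.096,(8,-22)),('blkL',(329,190),.125,(-31,17.5)),('blkR',(442,190),.125,(31,17.5)),('bar',(377,362),.1,(-8,-99)),('jawL',(296,236),.088,(-60,-13)),('jawR',(482,236),.088,(60,-13)),('rail',(492,236),.068,(70,-8))]:
    print(n,np.round(Rv.T@(onz(s,np.array(u)/1.5625-.2,z)[:2]-tv)*1e3-v,1))
E
```

```text
grip [-2.   5.2]
grip front [-2.3  3.3]
blkL [1.7 0.6]
blkR [1.7 0.4]
bar [2.2 5.5]
jawL [3.  0.9]
jawR [1.8 0.6]
rail [ 2.  -7.1]
```

Request:
arm_command(moves=[[0.04,-0.02,0,0,1],[0,0,0.35,0,1],[0,0,0.35,0,1],[0,0,0.35,0,1],[0,0,0.25,0,1],[0,0,0.15,0,1],[0,0,0.12,0,1],[0,0,0,0,1],[0,0,0,0,1],[0,0,0,0,0],[0,0,0,0,0],[0,0,0,0,0],[0,0,0,0,0],[0,0,0,0,0],[0,0,0,0,0],[0,0,0,0,0]], squeeze=25)

```text
t: 3.87
eef_pos: [0.5476, -0.2009, 0.0868]
tcp_rot: [[-0.282, 0.959, 0.0], [0.959, 0.282, -0.0], [-0.0, 0.0, -1.0]]
force: [-0.1, 0.0, 0.3]
opening: 0.0445
finger_force: 0.0
```

```bash
python3 -c "
from h import *
where();go(-32,-36,85)"
```

```text
t 3.8667 vise xyz mm [  7.2 -36.5  86.8] F [-0.1  0.   0.3] op 0.044487788252772 ff 0.0
units [ 0.005 -0.392  0.018] yaw err deg 0.09
```

Fingers still closing.

Request:
arm_command(moves=[[0,0,0,0,0],[0,0,0,0,0],[0,0,0,0,0],[0,0,0,0,0],[0,0,0,0,0],[0,0,0,0,0],[0,0,0,0,0]])

```text
t: 4.45
eef_pos: [0.5472, -0.2009, 0.0866]
tcp_rot: [[-0.282, 0.959, -0.001], [0.959, 0.282, 0.0], [0.0, -0.001, -1.0]]
force: [-5.1, -2.1, 2.3]
opening: 0.0237
finger_force: 25.0
```

Request:
arm_command(moves=[[0,-0.06,0,0,0],[0,-0.06,0,0,0],[0,-0.06,0,0,0],[0,-0.06,0,0,0],[0,-0.06,0,0,0],[0,-0.06,0,0,0],[0,-0.04,0,0,0],[0,0,0,0,0],[0,0,0,0,0]])

```text
t: 5.2
eef_pos: [0.5096, -0.2121, 0.0867]
tcp_rot: [[-0.282, 0.959, 0.001], [0.959, 0.282, 0.0], [-0.0, 0.001, -1.0]]
force: [4.0, 2.7, -5.1]
opening: 0.024
finger_force: 25.0
```

```bash
python3 -c "
from h import *
where()"
```

```text
t 5.2 vise xyz mm [-32.3 -36.5  86.7] F [ 4.   2.7 -5.1] op 0.02398723521836357 ff 25.00039368867874
```

Request:
arm_command(moves=[[0,-0.02,0,0,0],[0,-0.02,0,0,0],[0,0,0,0,0],[0,0,0,0,0]])

```text
t: 5.53
eef_pos: [0.5095, -0.2127, 0.0868]
tcp_rot: [[-0.281, 0.96, 0.008], [0.96, 0.281, -0.0], [-0.002, 0.008, -1.0]]
force: [18.3, 8.7, -14.6]
opening: 0.0239
finger_force: 25.0
```

```bash
python3 -c "
from h import *
where()"
```

```text
t 5.5333 vise xyz mm [-32.7 -37.1  86.8] F [ 18.3   8.7 -14.6] op 0.023870035197545016 ff 24.999715089797974
```

Against the stop. I'll ease the load off and pull the jaw open by the grip.

Request:
arm_command(moves=[[0,0.03,0,0,0],[0,0,0,0,0],[-0.04,0,0,0,0],[-0.06,0,0,0,0],[-0.06,0,0,0,0],[-0.06,0,0,0,0],[-0.06,0,0,0,0],[-0.06,0,0,0,0],[-0.06,0,0,0,0],[-0.06,0,0,0,0],[-0.04,0,0,0,0],[0,0,0,0,0],[0,0,0,0,0]], squeeze=40)

```text
t: 6.62
eef_pos: [0.5238, -0.2601, 0.0867]
tcp_rot: [[-0.282, 0.96, 0.003], [0.96, 0.282, 0.0], [-0.001, 0.003, -1.0]]
force: [8.7, 3.7, -5.8]
opening: 0.0239
finger_force: 40.0
```

```bash
python3 -c "
from h import *
where()"
```

```text
t 6.6167 vise xyz mm [-32.4 -86.6  86.7] F [ 8.7  3.7 -5.8] op 0.02388670153324566 ff 39.999502301216125
```

Request:
arm_command(moves=[[-0.02,0,0,0,0],[-0.02,0,0,0,0],[0,0,0,0,0],[0,0,0,0,0]])

```text
t: 6.95
eef_pos: [0.5238, -0.2605, 0.0866]
tcp_rot: [[-0.281, 0.96, -0.0], [0.96, 0.281, 0.006], [0.006, 0.001, -1.0]]
force: [7.7, 19.6, 1.5]
opening: 0.0235
finger_force: 40.0
```

```bash
python3 -c "
from h import *
where()"
```

```text
t 6.95 vise xyz mm [-32.5 -86.9  86.6] F [ 7.7 19.6  1.5] op 0.023546425124413385 ff 40.001086592674255
```

Jaw at its stop. Release and rise.

Request:
arm_command(moves=[[0.03,0,0,0,0],[0,0,0,0,0.6],[0,0,0,0,0.6],[0,0,0,0,0.6],[0,0,0,0,0.6],[0,0,0,0,1],[0,0,0,0,1],[0,0,-0.2,0,1],[0,0,-0.4,0,1],[0,0,-0.4,0,1],[0,0,-0.4,0,1],[0,0.1,-0.3,0,1],[0.1,0.2,0,0,1],[0,0,0,0,1],[0,0,0,0,1]], squeeze=20)

```text
t: 8.2
eef_pos: [0.5486, -0.243, 0.2567]
tcp_rot: [[-0.283, 0.959, -0.0], [0.959, 0.283, -0.0], [-0.0, -0.0, -1.0]]
force: [-0.2, -0.4, -1.9]
opening: 0.0879
finger_force: 0.0
```

```bash
python3 - <<'E'
from h import *
s=snap('wrist','w2.png')
cv2.imwrite('pics/w2b.png',cv2.resize(s['frame'],(800,600))[:,:,::-1])
where();go(1.5,67,140)
E
```

```text
t 8.25 vise xyz mm [ -4.6 -77.1 255.9] F [-0.6  0.4 -0.2] op 0.08762430600063167 ff 0.0
units [1.44  0.061 1.16 ] yaw err deg 0.05
```

View pics/w2b.png

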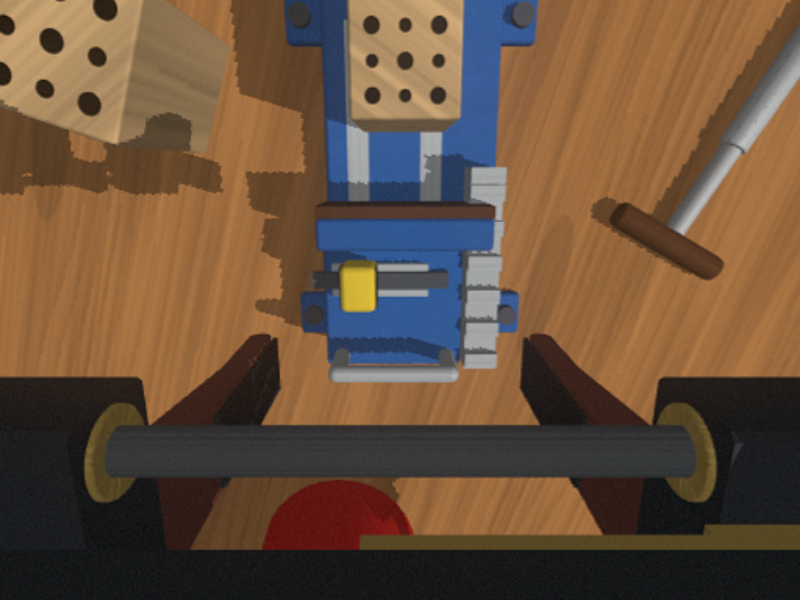

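The lock and jaw are open and the block is upright, with its near top edge on row 118 from column 350 to 462.

```bash
python3 - <<'E'
from h import *
s={k:v for k,v in np.load('pics/w2.png.npz').items()}
for u in [(350,119),(462,119)]: print(np.round(Rv.T@(onz(s,np.array(u)/1.5625-.2,.125)[:2]-tv)*1e3,1))
for u in [(356,20),(455,20)]: print('hi',np.round(Rv.T@(onz(s,np.array(u)/1.5625-.2,.125)[:2]-tv)*1e3,1))
E
```

```text
[-29.9  18.3]
[32.4 18.3]
hi [-25.4  68. ]
hi [27.2 67.9]
```

Request:
arm_command(moves=[[0.36,0.01,0,0,1],[0.36,0.01,0,0,1],[0.36,0.01,0,0,1],[0.36,0.01,0,0,1],[0,0,0,0,1],[0,0,0,0,1]])

```text
t: 8.75
eef_pos: [0.5103, -0.1031, 0.2556]
tcp_rot: [[-0.284, 0.959, -0.003], [0.959, 0.284, 0.0], [0.001, -0.002, -1.0]]
force: [0.8, 0.1, -0.4]
opening: 0.0879
finger_force: 0.0
```

```bash
python3 -c "
from h import *
where();go(1.5,66.5,87)"
```

```text
t 8.75 vise xyz mm [ -0.8  67.8 255.6] F [ 0.8  0.1 -0.4] op 0.08790541052876452 ff 0.0
units [-0.015  0.027  1.686] yaw err deg -0.04
```

Request:
arm_command(moves=[[-0.02,0.02,0.3,0,1],[0,0,0.3,0,1],[0,0,0.3,0,1],[0,0,0.3,0,1],[0,0,0.25,0,1],[0,0,0.15,0,1],[0,0,0.08,0,1],[0,0,0,0,1],[0,0,0,0,0],[0,0,0,0,0],[0,0,0,0,0],[0,0,0,0,0],[0,0,0,0,0],[0,0,0,0,0],[0,0,0,0,0],[0,0,0,0,0],[0,0,0,0,0],[0,0,0,0,0]], squeeze=30)

```text
t: 10.25
eef_pos: [0.5138, -0.1056, 0.0895]
tcp_rot: [[-0.283, 0.959, -0.0], [0.959, 0.283, -0.0], [-0.0, -0.001, -1.0]]
force: [-4.8, -1.7, 7.4]
opening: 0.062
finger_force: 30.0
```

```bash
python3 -c "
from h import *
where()"
```

```text
t 10.25 vise xyz mm [ 1.8 64.4 89.5] F [-4.8 -1.7  7.4] op 0.06200373734888951 ff 30.00036656856537
```

Gripped at 62 mm. Lift gently.

Request:
arm_command(moves=[[0,0,-0.05,0,0],[0,0,-0.1,0,0],[0,0,-0.15,0,0],[0,0,-0.15,0,0],[0,0,-0.15,0,0],[0,0,-0.15,0,0],[0,0,-0.15,0,0],[0,0,-0.15,0,0],[0,0,-0.1,0,0],[0,0,-0.05,0,0],[0,0,0,0,0],[0,0,0,0,0],[0,0,0,0,0]])

```text
t: 11.33
eef_pos: [0.5137, -0.1052, 0.2079]
tcp_rot: [[-0.282, 0.959, -0.001], [0.959, 0.282, 0.0], [0.001, -0.001, -1.0]]
force: [-0.2, 0.1, -2.9]
opening: 0.062
finger_force: 30.0
```

```bash
python3 - <<'E'
from h import *
where()
s=ctrl.state();R=np.array(s['tcp_rot']);p=np.array(s['eef_pos']);print(R.T@(np.array([.517,.175,p[2]])-p)*10)
E
```

```text
t 11.3333 vise xyz mm [  1.8  64.8 207.9] F [-0.2  0.1 -2.9] op 0.06195087700706849 ff 29.998780488967896
[2.67918838e+00 8.22560205e-01 1.01852674e-03]
```

Request:
arm_command(moves=[[0.08,0.02,0,0,0],[0.14,0.05,0,0,0],[0.2,0.06,0,0,0],[0.22,0.07,0,0,0],[0.22,0.07,0,0,0],[0.22,0.07,0,0,0],[0.22,0.07,0,0,0],[0.22,0.07,0,0,0],[0.22,0.07,0,0,0],[0.22,0.07,0,0,0],[0.22,0.06,0,0,0],[0.2,0.06,0,0,0],[0.16,0.05,0,0,0],[0.1,0.03,0,0,0],[0.04,0,0,0,0],[0,0,0,0,0],[0,0,0,0,0],[0,0,0,0,0]])

```text
t: 12.83
eef_pos: [0.5172, 0.174, 0.2085]
tcp_rot: [[-0.281, 0.96, -0.0], [0.96, 0.281, -0.0], [-0.0, -0.001, -1.0]]
force: [0.5, 0.6, -3.4]
opening: 0.0619
finger_force: 30.0
```

```bash
python3 - <<'E'
from h import *
where()
s=ctrl.state();print(s['eef_pos'])
b=snap('side','b3.png')
cv2.imwrite('pics/b3c.png',cv2.resize(b['frame'][120:320,180:380],(600,600))[:,:,::-1])
E
```

```text
t 12.8333 vise xyz mm [ 84.4 331.6 208.5] F [ 0.5  0.6 -3.4] op 0.061917917806507294 ff 29.998724162578583
[0.51717572 0.17402905 0.20852173]
```

View pics/b3c.png

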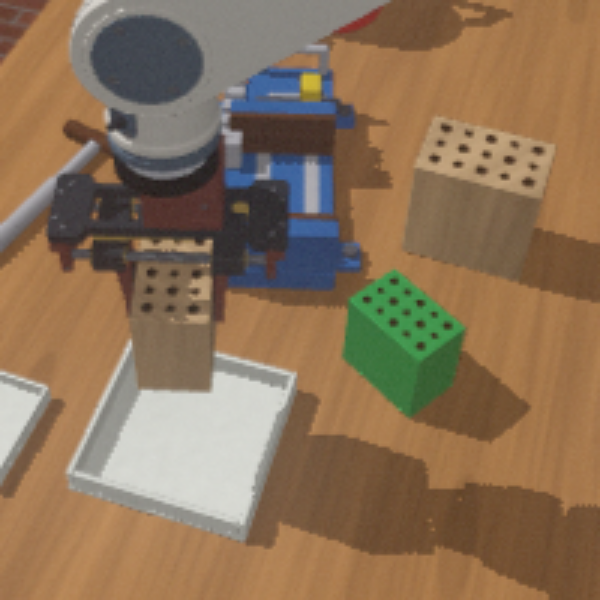

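The picture shows the block upright in the fingers above the large tray (about (175,390) in the crop), with the vise open. Lower it.

Request:
arm_command(moves=[[0,0,0.08,0,0],[0,0,0.16,0,0],[0,0,0.2,0,0],[0,0,0.2,0,0],[0,0,0.2,0,0],[0,0,0.18,0,0],[0,0,0.12,0,0],[0,0,0.08,0,0],[0,0,0.06,0,0],[0,0,0.04,0,0],[0,0,0.02,0,0],[0,0,0.02,0,0],[0,0,0.02,0,0],[0,0,0,0,0],[0,0,0,0,0]])

```text
t: 14.13
eef_pos: [0.5175, 0.1749, 0.071]
tcp_rot: [[-0.282, 0.959, 0.0], [0.959, 0.282, 0.0], [0.0, 0.001, -1.0]]
force: [0.5, -0.2, -3.0]
opening: 0.062
finger_force: 30.0
```

Request:
arm_command(moves=[[0,0,0.02,0,0],[0,0,0.02,0,0],[0,0,0.01,0,0],[0,0,0.01,0,0],[0,0,0,0,0],[0,0,0,0,0]])

```text
t: 14.63
eef_pos: [0.5173, 0.1748, 0.0655]
tcp_rot: [[-0.282, 0.959, -0.0], [0.959, 0.282, 0.0], [0.0, -0.0, -1.0]]
force: [-4.6, -0.5, 8.3]
opening: 0.0622
finger_force: 30.0
```

Contact (8 N up). Release and rise.

Request:
arm_command(moves=[[0,0,0,0,0.8],[0,0,0,0,0.8],[0,0,0,0,1],[0,0,0,0,1],[0,0,0,0,1],[0,0,0,0,1],[0,0,0,0,1],[0,0,-0.1,0,1],[0,0,-0.2,0,1],[0,0,-0.3,0,1],[0,0,-0.3,0,1],[0,0,-0.3,0,1],[0,0,-0.3,0,1],[0,0,-0.2,0,1],[-0.3,0,0,0,1],[-0.3,0,0,0,1],[-0.3,0,0,0,1],[0,0,0,0,1],[0,0,0,0,1],[0,0,0,0,1]])

```text
t: 16.3
eef_pos: [0.5425, 0.0887, 0.235]
tcp_rot: [[-0.281, 0.96, -0.0], [0.96, 0.281, 0.0], [0.0, 0.0, -1.0]]
force: [0.2, 1.0, -0.3]
opening: 0.0876
finger_force: 0.0
```

```bash
python3 - <<'E'
from h import *
where()
b=snap('side','b4.png')
cv2.imwrite('pics/b4c.png',cv2.resize(b['frame'][80:330,150:400],(600,600))[:,:,::-1])
E
```

```text
t 16.3 vise xyz mm [ 84.4 242.6 235. ] F [ 0.2  1.  -0.3] op 0.0876020760458467 ff 0.0
```

View pics/b4c.png

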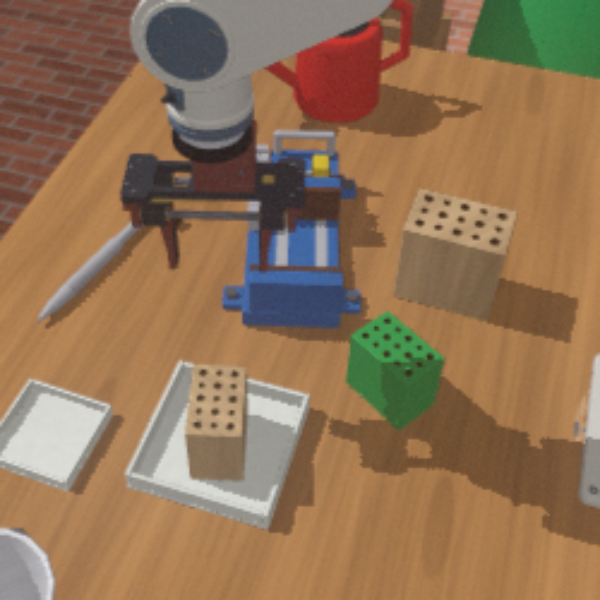

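The block stands upright near the tray's centre (crop (217,425)). The vise is open, with the grip at (321,165), and the robot is clear.

```bash
python3 -c "
from cell import ctrl
print(ctrl.sign_off())"
```

```text
the job is handed in; nothing more can be done
None
```

I handed the job in at about 16 s of the 61 s: the lock grip and jaw are both at their stops, and the block stands drilled face up near the middle of the large tray; the sign-off gave no verdict.

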